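# Check a heat sink's height with the bridge gauge

## Task

On the electronics repair bench, pick up the bridge-shaped height gauge and stand it astride the finned heat sink, so that its sprung foot rests on the middle of the heat sink's top and reads its height, with both legs of the gauge flat on the bench. Lower it gently rather than dropping it, do not push the heat sink from its place, and let go of the gauge.

Things in the scene. Friction and masses are not known exactly. Their poses are not given: they have to be found in the camera images.
- gauge_grip (a point): Centre of the black square barrel (32 x 32 mm, 52 tall) of the loose 0.38 kg height gauge: grip it here from above on either pair of faces, square to x and y. The barrel stands on the middle of a steel bridge on two legs, 124 mm long along y. z up. This point is 90 mm above the legs' soles (and the bench it stands on) and 26 mm above the bridge's top face. Clear arch: 100 mm along y, 50 mm high.
- gauge_foot (a joint): Rise in m of the gauge's sprung foot, a flat steel disc 14 mm across sliding up and down on the barrel's axis, in the middle of the arch. 0: lowest stop, 2 mm above the soles; it rises to 0.044. Standing over a part, it reads the part's height less 2 mm. The spring is light (about 0.5 to 1.2 N): the gauge's own weight keeps its legs down.
- sink_top (a point): Centre of the top of the loose aluminium heat sink, a block 50 mm (x) by 44 mm (y), 26 mm high, 0.11 kg, standing fins up on the bench. Fins run along x, too close for the foot to go between. z up. It fits under the gauge's arch at any yaw. The other parts (plain transformer block, long terminal strip, upright round capacitor) differ in height and stand at least 140 mm off.
Things that resemble listed ones, but are neither listed nor needed, are in the scene too. What is shaped like the part that bears sink_top but blue or turquoise is not meant.

How it is judged:
By the outcome, as a careful person would: the job done as asked, in the order asked, and still so for the second after the job is handed in, with the robot touching nothing.
It also fails if it takes over 38 s, if anything falls off the work surface, if the arm or the gripper's body presses on something with over 40 N, if the wrist force passes 120 N, or if a joint passes its speed limit or range.

## Robot

A 6-joint arm with a two-finger parallel gripper is mounted at the origin on the work surface. World frame = base frame: x ahead of the robot, y to its left, z up, the work surface at z = 0. Lengths are in m, angles in degrees, forces in N, time in s.
With the tool pointing down it reaches from about 0.275 to 1 m from the base axis. Payload 8.4 kg.
Tool frame: the origin (TCP) lies at the very end of the fingers, on their centre line; the grasp point (between the pads) lies 19 mm behind it (ctrl.grasp_offset is the distance from the TCP to the grasp point, in m); z points along the fingers, y is the line along which they close (so a half turn about z gives the same grasp; the last joint's range is limited). The gripper opens to 85 mm and grips with 20 to 120 N. Pads are 22 mm wide; open, the fingers measure 114 mm over their backs; the gripper's body (76 mm by 85 mm) begins 54 mm behind the grasp point. The pads swing forward as they close: fully open they stand 13 mm farther back than shut.
Start: joints at [73.201, 20.225, 93.587, -0, 66.188, -0.138], TCP at [0.179, 0.599, 0.231] pointing down, gripper open.
Joint ranges: [-150.9, 150.9], [-52.94, 120.26], [3.33, 152.33], [-74.26, 254.26], [0, 154.13], [-172.89, 172.89]. Speed limits (degrees/s): [127.2, 127.2, 159.86, 180, 180, 180].

## Interface

Orientations are given as [roll, pitch, yaw] about the fixed x, y, z axes, in that order (R = Rz(yaw) Ry(pitch) Rx(roll)).
In Python, from rig import ctrl gives the robot as it stands. Calls block until the motion is done:
- ctrl.move_pose(position, orientation): joint-space move of the TCP to a pose.
- ctrl.move_linear(position, frame=None, rate=0.15, force_limit=None): straight line of the TCP; frame=None keeps the orientation; rate is the mean speed in m/s. With force_limit (N) it stops when the force on the tool has changed by that much, and returns True; else False.
- ctrl.goto_joints(angles): joint-space move.
- ctrl.set_gripper(opening): finger opening in m; the grip force is fixed at half the most; returns when the fingers have stopped.
- ctrl.hold(seconds).
- ctrl.ik(position, orientation): joint angles nearest the present ones, or None.
- ctrl.camera(name): name is "scene" or "side" or "wrist"; returns (picture, depth): 480x640x3 uint8, red, green, blue; 480x640 float32, m along the optical axis (not along the pixel's ray), 0 where there is no reading.
- ctrl.camera_model(name): a dict with "camera_matrix" (3x3 intrinsics, pixels), "T" (4x4, takes a point from camera to world coordinates). Camera axes: x right, y down, z forward; pixel columns grow to the right and rows downward; lengths in m; the calibration is good to about 2 mm. The wrist camera is an equidistant fisheye: a pixel r from the principal point sees the ray r / f radians off the axis. A picture is of the moment at which its call begins: read the wrist's pose just before it. camera_model takes no time and is no camera call; for the wrist camera it gives the pose at the moment of the call.
A pose or a line that the arm cannot do raises ctrl.IKError and nothing moves.
- ctrl.job_done(): hands the job in; it is judged then, once.
Trained networks look in the newest picture that a camera, given by its name, has taken for a name from the list of things; names that differ only in an ending like _2 or _b are one class to them, and where a whole thing is asked for, a point or a joint stands for the part that bears it (a point fixed in the world has none). Each returns a list of dicts, best first, with "conf" (0 to 1); they miss things now and then, are a little off and sometimes report something else, mostly with a low value. They report only what shows in the picture. A call takes as long as a camera call. They do not tell look-alikes from the thing itself.
- ctrl.cut_out(camera, target): "pixels" (480x640 bool, what is visible of it) and "position" ([row, column] as shares, 0 to 1, of the picture: columns of its width, rows of its height, amid what is visible of it).
- ctrl.pinpoint(camera, target): "position" ([row, column] as shares, 0 to 1, of the picture: columns of its width, rows of its height: a listed point, or the origin of a listed thing).
Readings, each from a call of its own:
- ctrl.read_time_s(): time.
- ctrl.read_joint_positions(): joint angles.
- ctrl.read_dq(): joint speeds.
- ctrl.read_effort(): joint torques, N m.
- ctrl.read_tool_pos(): TCP position.
- ctrl.read_tcp_rot(): TCP orientation.
- ctrl.read_contact_force(): force on the tool from outside, world axes, zero at the start.
- ctrl.read_wrist_torque(): the same for the moment, N m.
- ctrl.read_finger_gap(): finger opening in m.
- ctrl.read_gripper_force(): force on a finger pad.
Only numpy, scipy, OpenCV 4.12 (cv2) and the standard library are available. Lean on these libraries where they do the work, as an engineer would, in place of code of your own. Each camera call takes 0.05 s, during which the arm holds its last target. There are 200 camera calls.

## Working session

There is one attempt and no reset: what is moved stays moved. The work goes in short steps, each a Python script; the robot and the scene stay as the last script left them, time stands still between calls to the robot, and variables do not carry over. Pictures are saved under pics/ and viewed, at most 10 in all, crops included, and the job is handed in when it is done.

```bash
mkdir -p pics
cat > h.py <<'E'
from rig import ctrl
import numpy as np, cv2
def cloud(cam):
    m=ctrl.camera_model(cam); p,d=ctrl.camera(cam)
    K=m["camera_matrix"]; T=m["T"]; v,u=np.mgrid[:480,:640].astype(float)
    x=(u-K[0][2])/K[0][0]; y=(v-K[1][2])/K[1][1]
    if cam=="wrist":
        th=np.hypot(x,y)+1e-12; s=np.tan(th)/th; x=x*s; y=y*s
    P=np.stack([x*d,y*d,d],-1)@np.array(T)[:3,:3].T+np.array(T)[:3,3]
    P[d==0]=np.nan
    return p,P
def save(n,p): cv2.imwrite("pics/"+n,p[:,:,::-1])
E
python3 - <<'E'
from h import *
for c in("scene","side"):
    p,P=cloud(c); save(c+"1.png",p); np.save(c+".npy",P)
    for t in("gauge_grip","sink_top"):
        for r in ctrl.pinpoint(c,t):
            v,u=r["position"]; v=int(v*480);u=int(u*640)
            print(c,t,round(r["conf"],2),(u,v),np.round(P[v,u],3))
        for r in ctrl.cut_out(c,t):
            q=P[r["pixels"]]; print(c,t,"cut",round(r["conf"],2),r["pixels"].sum(),np.round(np.nanpercentile(q,[2,50,98],axis=0),3).tolist(),p[r["pixels"]].mean(0).astype(int))
print(ctrl.read_time_s())
E
```

```text
scene gauge_grip 0.61 (333, 230) [ 0.5   -0.035  0.097]
scene gauge_grip cut 0.78 1393 [[0.468, -0.092, 0.006], [0.495, -0.032, 0.064], [0.508, 0.028, 0.117]] [112 118 121]
scene sink_top 0.96 (155, 292) [ 0.533 -0.404  0.021]
scene sink_top 0.72 (211, 267) [ 0.476 -0.292  0.021]
scene sink_top 0.69 (208, 242) [ 0.391 -0.294  0.026]
scene sink_top cut 0.91 467 [[0.43, -0.311, 0.001], [0.487, -0.288, 0.017], [0.505, -0.267, 0.029]] [148 156 157]
scene sink_top cut 0.71 749 [[0.496, -0.427, 0.0], [0.546, -0.395, 0.023], [0.569, -0.366, 0.028]] [ 43  78 141]
scene sink_top cut 0.69 515 [[0.359, -0.317, 0.001], [0.396, -0.289, 0.024], [0.414, -0.26, 0.029]] [ 43  76 139]
scene sink_top cut 0.65 634 [[0.548, -0.304, 0.0], [0.591, -0.279, 0.019], [0.609, -0.255, 0.029]] [ 52 125 127]
side gauge_grip 0.93 (342, 249) [ 0.485 -0.014  0.101]
side gauge_grip cut 0.96 2193 [[0.458, -0.085, 0.001], [0.478, -0.013, 0.061], [0.505, 0.034, 0.116]] [104 105 105]
side sink_top 0.96 (340, 192) [ 0.586 -0.288  0.024]
side sink_top 0.95 (432, 210) [ 0.384 -0.292  0.024]
side sink_top 0.82 (375, 172) [ 0.538 -0.391  0.027]
side sink_top 0.58 (388, 201) [ 0.477 -0.286  0.028]
side sink_top cut 0.94 502 [[0.449, -0.31, 0.0], [0.474, -0.272, 0.023], [0.499, -0.262, 0.027]] [165 170 167]
side sink_top cut 0.85 618 [[0.355, -0.313, -0.001], [0.382, -0.277, 0.021], [0.412, -0.257, 0.027]] [ 31  69 134]
side sink_top cut 0.66 555 [[0.55, -0.3, -0.001], [0.575, -0.266, 0.022], [0.607, -0.249, 0.027]] [ 34 133 131]
0.5
```

View images.

View pics/side1.png

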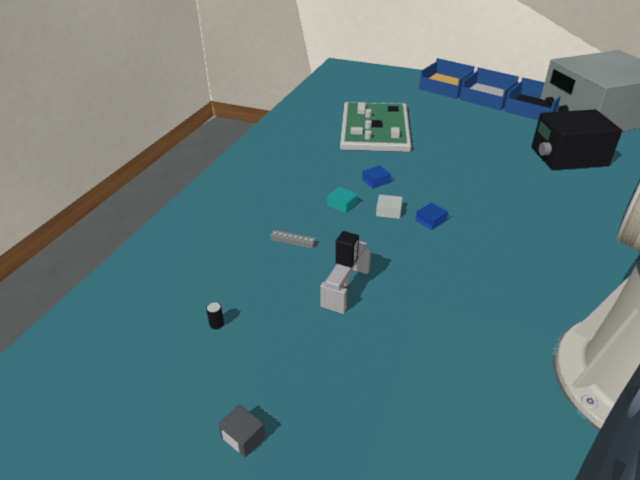

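Run:
```python
from h import *
# look down over gauge then sink, offset so wrist cam sees it
m=np.array(ctrl.camera_model("wrist")["T"]); print(np.round(m,3), np.round(ctrl.read_tcp_rot(),2))
o=[180,0,0]
print(ctrl.ik([.45,-.16,.30],[180,0,0]),ctrl.ik([.45,-.16,.30],[180,0,90]))
```

```text
[[ 0.286  0.915  0.285  0.107]
 [ 0.958 -0.273 -0.084  0.62 ]
 [ 0.001  0.297 -0.955  0.375]
 [ 0.     0.     0.     1.   ]] [-179.99   -0.    163.34]
[-1.97530759e+01  3.06847262e+00  1.06231512e+02 -2.54444375e-14
  7.07000152e+01  7.02469241e+01] [-19.75307588   3.06847262 106.23151222   0.          70.70001517
 -19.75307588]
```

Side view: gauge barrel at (347,249), grey heat sink at (389,206), surrounded by turquoise (342,199) and blue ones (432,215), (376,176). I'll take close looks with the wrist camera.

Run:
```python
from h import *
for n,xy,zlo,zhi in(("sink",(.476,-.289),.018,.034),("gauge",(.487,-.028),.108,.125)):
    ctrl.move_pose([xy[0]-.03,xy[1],.27 if n=="sink" else .30],[180,0,90])
    p,P=cloud("wrist"); save("w_%s.png"%n,p)
    m=(P[...,2]>zlo)&(P[...,2]<zhi)&(np.hypot(P[...,0]-xy[0],P[...,1]-xy[1])<(.045 if n=="sink" else .06))
    q=P[m]; print(n,m.sum(),"med",np.round(np.median(q,0),4),cv2.minAreaRect(q[:,:2].astype(np.float32)*1000))
    if n=="gauge":
        b=P[(P[...,2]>.055)&(P[...,2]<.072)&(np.hypot(P[...,0]-xy[0],P[...,1]-xy[1])<.1)]
        print("bridge",len(b),np.median(b[:,2]),cv2.minAreaRect(b[:,:2].astype(np.float32)*1000))
    for r in ctrl.pinpoint("wrist","gauge_grip" if n=="gauge" else "sink_top"):
        v,u=r["position"]; print(round(r["conf"],2),int(u*640),int(v*480),np.round(P[int(v*480),int(u*640)],4))
print(ctrl.read_time_s())
a=[cv2.imread("pics/w_%s.png"%n)[:, 120:520] for n in("sink","gauge")]
cv2.imwrite("pics/w.png",np.hstack(a))
```

```text
sink 1410 med [ 0.4766 -0.2905  0.0261] ((476.7298583984375, -289.79925537109375), (50.5438346862793, 44.853912353515625), 9.637419700622559)
0.83 348 197 [ 0.4755 -0.2893  0.0264]
0.65 263 194 [ 0.3849 -0.286   0.026 ]
0.65 398 286 [ 0.5372 -0.395   0.023 ]
gauge 1223 med [ 0.4825 -0.0287  0.1163] ((482.93695068359375, -30.041015625), (33.05175018310547, 32.516300201416016), 87.79534149169922)
bridge 1828 0.06453420836291265 ((482.34954833984375, -29.675628662109375), (124.21467590332031, 31.298185348510742), 84.25794219970703)
0.76 344 206 [ 0.4784 -0.0257  0.1173]
4.9667
```

View pics/w.png

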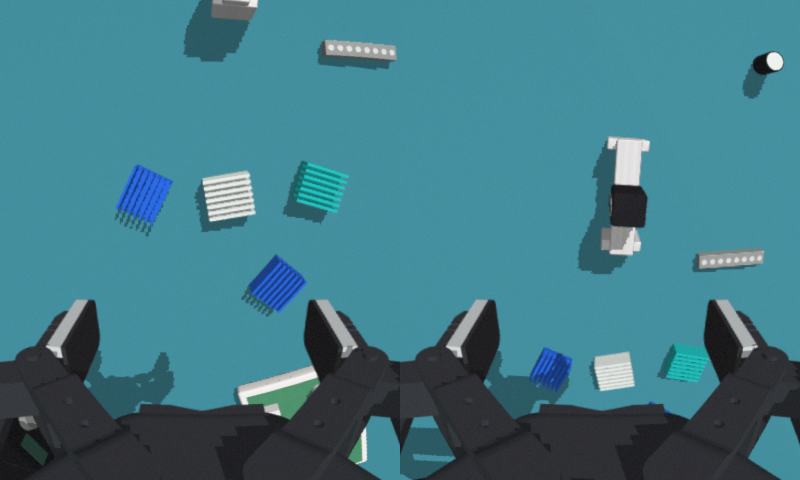

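Wrist views: the left half shows the grey sink at (228,196) with coloured look-alikes around it. The right half shows the gauge barrel at (628,205), yawed about -4°. The sizes match the ones given, so I'll grasp now.

Run:
```python
from h import *
o=[180,0,86]; g=np.array([.4827,-.0298])
ctrl.move_pose([*g,.16],o)
ctrl.move_linear([*g,.074],rate=.12)
ctrl.set_gripper(0.02)
print("gap",ctrl.read_finger_gap(),"F",ctrl.read_gripper_force(),ctrl.read_tool_pos())
f0=np.array(ctrl.read_contact_force())
ctrl.move_linear([*g,.17],rate=.1)
print(f0,ctrl.read_contact_force(),ctrl.read_finger_gap())
ctrl.move_linear([.4767,-.2898,.17],rate=.15)
p,P=cloud("wrist"); save("carry_w.png",p); p,_=cloud("side"); save("carry_s.png",p)
cv2.imwrite("pics/carry.png",np.hstack([cv2.imread("pics/carry_w.png")[:,120:520],cv2.resize(cv2.imread("pics/carry_s.png")[80:320,240:440],(400,480))]))
print(ctrl.read_time_s(),ctrl.read_tool_pos())
```

```text
gap 0.03123824503771822 F 58.959218859672546 [ 0.48277565 -0.02979446  0.07439686]
[-0.9811501   0.66009027  5.0857686 ] [-0.12911205  0.42955457 -4.3633571 ] 0.031597103350358965
10.0833 [ 0.4767847  -0.28923346  0.17003603]
```

View pics/carry.png

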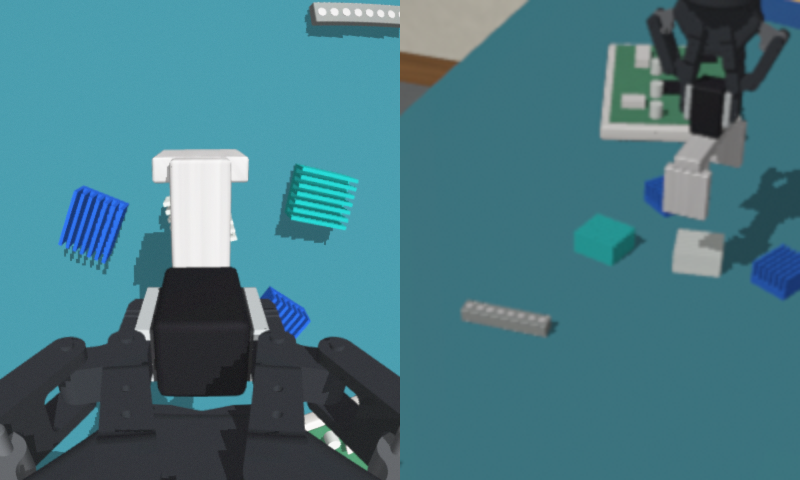

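The gauge hangs straight in the grip (barrel at (200,330) on the left) over the grey sink, clear of the look-alikes. I'll check the barrel centre in the hand, then lower.

Run:
```python
from h import *
p,P=cloud("wrist")
q=P[(abs(P[...,2]-.212)<.005)&(np.hypot(P[...,0]-.4767,P[...,1]+.29)<.03)&(p.max(2)<70)]
print("barrel top",len(q),np.round(np.nanpercentile(q,[2,50,98],axis=0),4).tolist())
ctrl.move_linear([.4767,-.2898,.105],rate=.08)
ctrl.move_linear([.4767,-.2898,.079],rate=.03)
print(ctrl.read_contact_force(),ctrl.read_tool_pos())
s=ctrl.move_linear([.4767,-.2898,.0715],rate=.012,force_limit=4)
print(s,ctrl.read_contact_force(),ctrl.read_tool_pos(),ctrl.read_time_s())
```

```text
barrel top 8337 [[0.4579, -0.3031, 0.2079], [0.4777, -0.2851, 0.212], [0.4973, -0.2735, 0.2157]]
[-0.22455843 -0.51795468 -4.13942752] [ 0.47651551 -0.28969403  0.07902357]
True [-0.66221819  0.52535255  5.73717701] [ 0.47677723 -0.28984407  0.07444111] 12.5667
```

Run:
```python
from h import *
ctrl.set_gripper(0.06); ctrl.hold(.2)
ctrl.move_linear([.4767,-.2898,.20],rate=.1)
ctrl.move_pose([.4467,-.2898,.30],[180,0,90])
p,P=cloud("wrist"); save("fin_w.png",p); s,_=cloud("side"); save("fin_s.png",s)
for n,lo,hi in(("barrel",.108,.125),("bridge",.058,.072),("sinktop",.018,.034)):
    q=P[(P[...,2]>lo)&(P[...,2]<hi)&(np.hypot(P[...,0]-.4767,P[...,1]+.29)<(.1 if n=="bridge" else .045))]
    print(n,len(q),np.median(q[:,2]),cv2.minAreaRect(q[:,:2].astype(np.float32)*1000))
cv2.imwrite("pics/fin.png",np.hstack([p[:,120:520,::-1],cv2.resize(s[130:250,335:435,::-1],(400,480))]))
print(ctrl.read_time_s())
```

```text
barrel 1223 0.11629132299443684 ((476.8297119140625, -290.1009826660156), (32.71810531616211, 33.014102935791016), 86.594970703125)
bridge 1873 0.06451885264429363 ((475.7895812988281, -290.1661682128906), (124.30853271484375, 30.922739028930664), 85.58145904541016)
sinktop 313 0.026149648488697663 ((476.50811767578125, -289.82763671875), (50.23976516723633, 43.55530548095703), 9.52373218536377)
15.175
```

View pics/fin.png

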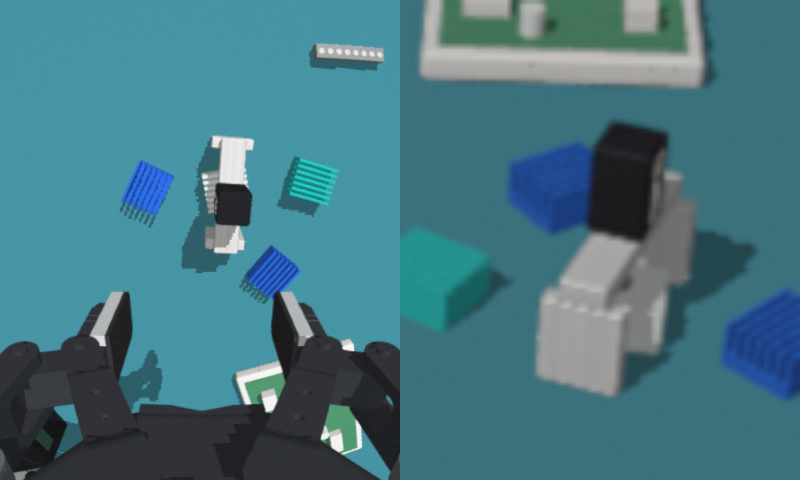

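The gauge (barrel at (233,203)) stands upright astride the grey sink. The barrel is centred to under 1 mm, its heights are as expected and the sink hasn't moved.

```bash
python3 -c "
from rig import ctrl
print(ctrl.job_done())"
```

```text
the job is handed in; nothing more can be done
None
```

The gauge is standing astride the grey heat sink, centred to within about 1 mm and released, with the bridge and barrel at the right height for both legs flat on the bench; the sink did not move, and I handed the job in at about 15 s of the 38 s allowed.

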